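Open the charm wheel at the client's colour

ROBOT

A 6-joint arm with a two-finger parallel gripper is mounted at the origin on the work surface. World frame = base frame: x ahead of the robot, y to its left, z up, the work surface at z = 0. Lengths are in m, angles in degrees, forces in N, time in s.
With the tool pointing down it reaches from about 0.3 to 0.75 m from the base axis. Payload 8.5 kg.
Tool frame: the origin (TCP) lies at the very end of the fingers, on their centre line; the grasp point (between the pads) lies 19 mm behind it (env.grip_point_offset is the distance from the TCP to the grasp point, in m); z points along the fingers, y is the direction in which the jaws open and shut (so a half turn about z gives the same grasp; the last joint's range is limited). The gripper opens to 85 mm and grips with 20 to 120 N. Pads are 22 mm wide; open, the fingers measure 114 mm over their backs; the gripper's body (76 mm by 85 mm) begins 54 mm behind the grasp point. The pads swing forward as they close: fully open they stand 13 mm farther back than shut.
Start: joints at [57.393, 21.807, 74.336, -0, 83.858, -12.336], TCP at [0.191, 0.516, 0.231] pointing down, gripper open.
Joint ranges: [-178.18, 178.18], [-50.72, 133.34], [12.68, 142.11], [-81.47, 261.47], [9.98, 163.14], [-165.26, 165.26]. Speed limits (degrees/s): [136.94, 136.94, 180, 180, 180, 180].

INTERFACE

Orientations are given as a 3x3 rotation matrix whose columns are the frame's x, y, z axes.
In Python, from rig import env gives the robot as it stands.
- The arm moves only by the tool move_arm, never from a script. Its argument "moves" is a list of rows, each a list of 4 numbers: the shift along the tool's x, y, z in mm, then the turn about the tool's z in rad. In form: [[tx, ty, tz, spin], ...]. A call has 1 to 20 rows; each row is the pose to reach, as a shift and turn from the pose commanded when the call began, along the tool's axes at that moment; what a row does not reach only later rows make up. A row lasts 1/10 s, in which the tool goes at most 50 mm and 8.59 degrees, less where a joint would pass 70% of its speed; a pose out of reach is approached as far as the arm can. A call with a gripper value outside its range is refused whole. "grip" is the closure, from 0 (fully open) to 1 (shut), set as the call begins (left out, the last holds). The fingers move at their own pace and stop on an object; "grip_force" is the grip in N (left out, the last holds). Time passes only in rows, so rows that repeat a pose let the fingers close. It gives the time, the measured TCP pose, the force and the opening at its end, in the units of the state.
- env.observe(): the state, without advancing time (a new reading comes with each control period).
- env.get_image(name): name is "side" or "top" or "wrist"; returns the picture (384x512x3 uint8, red, green, blue); there is no depth.
- env.get_calibration(name): a dict with "fovy" (degrees; the focal length in pixels is half the picture's height over the tangent of half this angle, whatever the lens; pixels are square), "cx", "cy" (the principal point, pixels), "extrinsics" (4x4, takes a point from world to camera coordinates); the wrist camera has in their place "tool_from_camera" (4x4, takes a point from camera to tool coordinates, whose origin is the TCP and whose axes are the flange's). Camera axes: x right, y up, looking along -z (the intrinsics and any distortion apply to the point x, -y, -z); pixel columns grow to the right and rows downward; lengths in m; the calibration is good to about 2 mm. The wrist camera is an equidistant fisheye: a pixel r from the principal point sees the ray r / f radians off the axis. A picture is of the moment at which its call begins: read the wrist's pose just before it. get_calibration takes no time and is no camera call.
- env.close_job(): hands the job in, once; it reports no verdict.
Trained networks look in the newest picture that a camera, given by its name, has taken for a name from the list of things; names that differ only in an ending like _2 or _b are one class to them, and where a whole thing is asked for, a point or a joint stands for the part that bears it (a point fixed in the world has none). Each returns a list of dicts, best first, with "conf" (0 to 1); they miss things now and then, are a little off and sometimes report something else, mostly with a low value. They report only what shows in the picture. A call takes as long as a camera call. They do not tell look-alikes from the thing itself.
- env.silhouettes(camera, name): "region" (384x512 bool, what is visible of it) and "point" ([row, column] in pixels, amid what is visible of it).
- env.tip_of(camera, name): "point" ([row, column] in pixels: a listed point, or the origin of a listed thing).
The state is a dict: "time_s": time; "q": joint angles; "qvel": joint speeds; "joint_efforts": joint torques, N m; "position": TCP position; "tool_rot": TCP orientation; "ft_force": force on the tool from outside, world axes, zero at the start; "wrist_torque": the same for the moment, N m; "grip_width": finger opening in m.
Only numpy, scipy, OpenCV 4.12 (cv2) and the standard library are available. Lean on these libraries where they do the work, as an engineer would, in place of code of your own. Each camera call takes 0.05 s, during which the arm holds its last target.

TASK

The client has picked the nail polish that stands on the white mat. Turn the lid of the charm wheel until its opening lies wholly over the charms of that same colour, and leave the mint flap standing up open there, so that I can pick charms out; leave everything else on the table as it is.

Things in the scene. Friction and masses are not known exactly. Their poses are not given: they have to be found in the camera images.
- charm_wheel: Round nail-charm wheel, held fast to the table: a white drum 158 mm across and 38 mm high, standing anywhere and turned any way. Origin: on its axis, at table height. Six equal 60-degree compartments centred, seen from above and counted counter-clockwise from the body's +x axis, on 0 (red charms), 60 (gold), 120 (pearl white), 180 (silver grey), 240 (black) and 300 degrees (blue); thin radial walls between them, midway.
- lid (a joint): Turn of the lid on the drum (rad), endless in both directions, counter-clockwise from above positive; 0 (and every full turn) puts the opening exactly over the red charms. The lid is a disc 162 mm across, 4 mm thick, its top 42 mm above the table: white rim and white hub, clear window between them so that the charms show through, one opening. It stays where it is left; turning it takes about 0.08 N m.
- knob (a point): White bar knob in the middle of the lid, for turning it: bar 50 mm long, 14 mm wide, on a low boss 48 mm across; the bar's sides stand from 48 to 72 mm above the table. The point lies on the lid's axis, 60 mm above the table; its x axis runs along the bar and points, like the mint stroke on the bar, to the opening. It turns with the lid.
- opening (a point): Centre of the lid's opening, 56 mm from the lid's axis, at the lid's top face (42 mm above the table); x axis points outward. The opening is a ring sector from 34 to 76 mm radius, 42 degrees wide (a compartment is 60), covered by the flap while that is shut.
- flap (a joint): Mint-green flap over the opening: 0 shut (flat on the lid, its top 45.5 mm above the table), grows as it is lifted about its hinge, 1.75 (100 degrees) is its stop. A stiff hinge (about 0.03 N m) keeps it at whatever angle it is left.
- flap_hinge (a point): Middle of the flap's hinge line, 33 mm from the lid's axis, 44 mm above the table; the hinge line is this frame's y axis, its x axis points outward to the opening. Turns with the lid.
- flap_lip (a point): Flap's thumb lip: a mint tongue 24 mm wide (along y) and 5 mm thick that sticks out about 22 mm beyond the lid's rim, from 81 to 103 mm from the lid's axis, free underneath down to the table. The point is its middle, 95 mm from the axis and 44.5 mm above the table while the flap is shut; 62 mm from the hinge line. x along the tongue outward, z square to the flap. Moves with the flap.
- client_mat: White manicure mat, 240 x 160 x 3 mm, fixed flat on the table, with a pink hand rest (50 x 150 mm, 37 mm high) along its +x end. Exactly one of the three polish bottles stands on it: the colour the client has chosen. Origin: centre of its underside.
- polish_tray: Shallow brown wooden tray, 200 x 110 mm, rim 16 mm, fixed on the table, with the other two polish bottles. Origin: centre of its underside.
- red_charms (a point): Centre of the compartment with the red charms, 56 mm from the wheel's axis, given at the height of the lid's top (42 mm above the table). Fixed on the drum.
- polish_red: Red nail-polish bottle, red cap: 32 mm across, 84 mm tall, upright. Origin: centre of its foot. Not to be touched.
- gold_charms (a point): Centre of the compartment with the gold charms, 56 mm from the wheel's axis, given at the height of the lid's top (42 mm above the table). Fixed on the drum.
- polish_gold: Gold nail-polish bottle, gold cap: 32 mm across, 84 mm tall, upright. Origin: centre of its foot. Not to be touched.
- blue_charms (a point): Centre of the compartment with the blue charms, 56 mm from the wheel's axis, given at the height of the lid's top (42 mm above the table). Fixed on the drum.
- polish_blue: Blue nail-polish bottle, blue cap: 32 mm across, 84 mm tall, upright. Origin: centre of its foot. Not to be touched.
- buffer_block: Pink nail buffer block, 95 x 26 x 26 mm, loose on the table, to be left alone. Origin: centre of its underside.
- nail_file: Grey nail file, 159 x 19 x 5 mm, loose on the table, to be left alone. Origin: centre of its underside.
- cleanser: Pink pump bottle, 60 mm across, 141 mm tall, loose on the table, to be left alone. Origin: centre of its underside.
- brush_pot: Dark pot 72 mm across with three brushes, 172 mm tall, loose on the table, to be left alone. Origin: centre of its underside.
- dish: Small glass dish, 62 mm across, 26 mm tall, loose on the table, to be left alone. Origin: centre of its underside.
Not all that is in view belongs to the job. Leave any purple look-alike of the charm_wheel alone.

How it is judged:
By the outcome, as a careful person would: the job done as asked, in the order asked, and still so for the second after the job is handed in, with the robot touching nothing.
It also fails if it takes over 67 s, if anything falls off the work surface, if the arm or the gripper's body presses on something with over 40 N, if the wrist force passes 120 N, or if a joint passes its speed limit or range.

## Working session

There is one attempt and no reset: what is moved stays moved. The work goes in short steps, Python scripts to look and compute and a tool call to move; the robot and the scene stay as the last step left them, time stands still between calls to the robot, and variables do not carry over. Pictures are saved under pics/ and viewed, and the job is handed in when it is done.

Besides the shell and the picture viewer there is one more tool, called after "Emit:" by a JSON object that holds its "method" and its "body". move_arm: Moves the arm, as the interface text tells. Its arguments: {"type":"object","properties":{"moves":{"type":"array"},"grip":{"type":"number"},"grip_force":{"type":"number"}},"required":["moves"]}

```bash
ls; mkdir -p pics
python3 - <<'E'
from rig import env
import cv2,numpy as np
print(env.observe())
for c in ["side","top","wrist"]:
    im=env.get_image(c); cv2.imwrite(f"pics/{c}0.png",cv2.resize(im[:,:,::-1],None,fx=1.5,fy=1.5))
    k=env.get_calibration(c); print(c,{a:np.round(b,4).tolist() if not isinstance(b,str) else b for a,b in k.items()})
E
```

```text
pics
{'time_s': 0.0, 'q': array([ 5.73939399e+01,  2.18418483e+01,  7.43862804e+01, -5.29582882e-04,
        8.38581598e+01, -1.23345650e+01]), 'qvel': array([-0.06084449,  0.07637039,  0.06263223,  0.0185638 ,  0.05771187,
        0.06666542]), 'joint_efforts': array([ 9.14762836e-05, -4.48471212e+01, -2.31273776e+01, -2.44135645e-04,
        4.87170400e-03, -1.02946984e-05]), 'position': array([0.19038472, 0.5156755 , 0.23069475]), 'tool_rot': array([[-9.38061640e-01,  3.46467479e-01, -8.03790668e-04],
       [ 3.46468270e-01,  9.38060827e-01, -1.27361397e-03],
       [ 3.12738719e-04, -1.47321637e-03, -9.99998866e-01]]), 'ft_force': array([ 0.03420099, -0.23528151,  0.66095359]), 'wrist_torque': array([-0.02290813,  0.03143529,  0.00280601]), 'grip_width': 0.08551533149339531}
side {'fovy': 51.6119, 'cx': 257.527, 'cy': 188.1719, 'extrinsics': [[0.8521, -0.5234, -0.0063, -0.4163], [0.3182, 0.5084, 0.8002, -0.1964], [-0.4156, -0.6838, 0.5997, -0.8463], [0.0, 0.0, 0.0, 1.0]]}
top {'fovy': 42.8471, 'cx': 257.812, 'cy': 194.2212, 'extrinsics': [[0.0067, -0.9997, -0.0244, 0.0204], [0.9833, 0.0022, 0.1819, -0.4977], [-0.1817, -0.0252, 0.983, -1.3128], [0.0, 0.0, 0.0, 1.0]]}
wrist {'fovy': 65.7065, 'cx': 250.9422, 'cy': 188.8332, 'tool_from_camera': [[-0.0007, 0.9576, 0.2882, 0.0733], [1.0, 0.0007, 0.0002, -0.0012], [0.0, 0.2882, -0.9576, -0.1435], [0.0, 0.0, 0.0, 1.0]]}
```

View pics/side0.png

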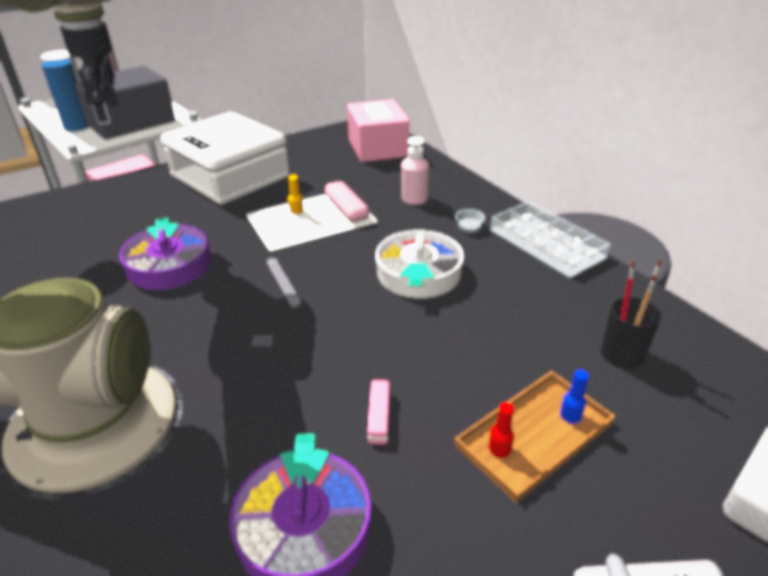

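View pics/top0.png

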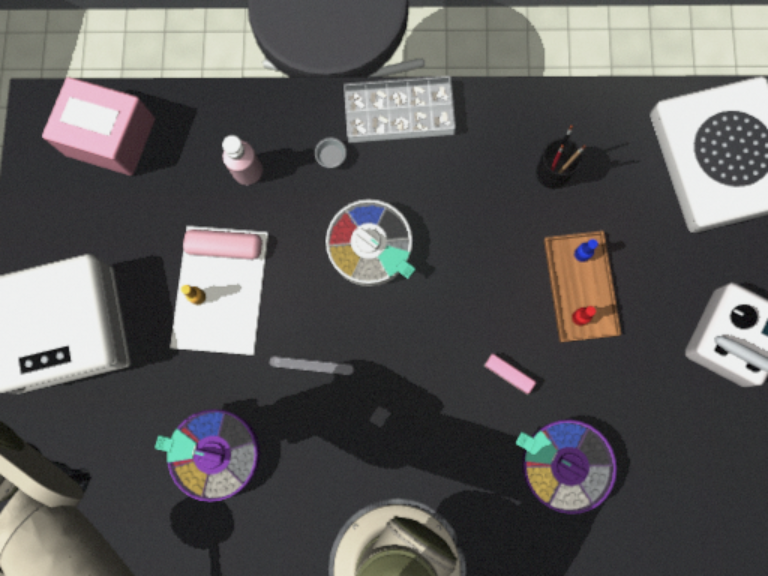

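View pics/wrist0.png

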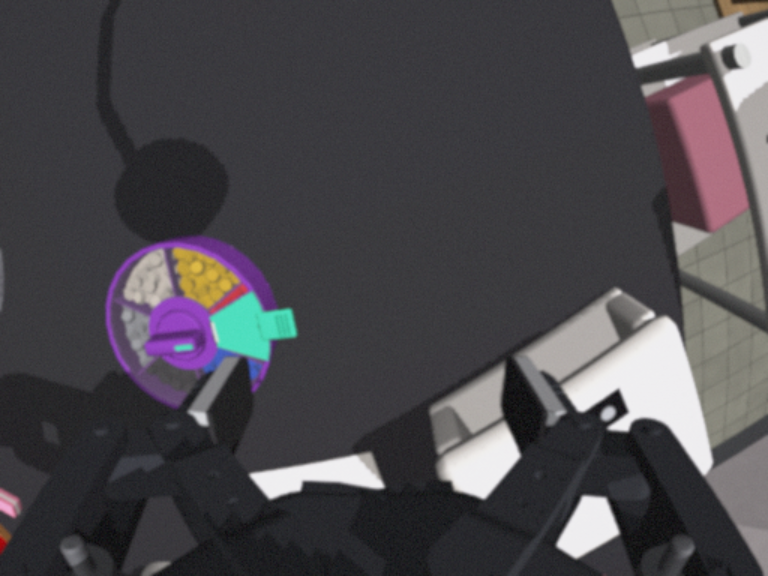

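The gold polish, at (193,294) in the enlarged top view, stands on the white mat; red and blue are in the tray. Wheel candidates in that view are white at (369,242), purple at (212,455) and purple at (570,466). I choose the white one. Next I measure it.

```bash
cat > h.py <<'E'
from rig import env
import cv2,numpy as np
def ray(cam,rc):
    k=env.get_calibration(cam); f=192/np.tan(np.radians(k['fovy']/2))
    u=(rc[1]-k['cx'])/f; v=(rc[0]-k['cy'])/f
    if cam=='wrist':
        r=np.hypot(u,v); d=np.array([u/r*np.sin(r),-v/r*np.sin(r),-np.cos(r)])
        s=env.observe(); T=np.array(k['tool_from_camera']); R=s['tool_rot']
        return s['position']+R@T[:3,3], R@T[:3,:3]@d
    E=np.array(k['extrinsics']); d=np.array([u,-v,-1.])
    return -E[:3,:3].T@E[:3,3], E[:3,:3].T@d
def at(cam,rc,z):
    o,d=ray(cam,rc); return o+d*(z-o[2])/d[2]
def proj(cam,p):
    k=env.get_calibration(cam); f=192/np.tan(np.radians(k['fovy']/2))
    if cam=='wrist':
        s=env.observe(); T=np.array(k['tool_from_camera'])
        c=T[:3,:3].T@(s['tool_rot'].T@(np.array(p)-s['position'])-T[:3,3])
        n=np.hypot(c[0],c[1]); th=np.arctan2(n,-c[2])
        return np.array([k['cy']-f*th*c[1]/n, k['cx']+f*th*c[0]/n])
    E=np.array(k['extrinsics']); c=E[:3,:3]@np.array(p)+E[:3,3]
    return np.array([k['cy']+f*c[1]/c[2], k['cx']-f*c[0]/c[2]])
E
python3 - <<'E'
from h import *
im=env.get_image('top'); cv2.imwrite('pics/topc.png',cv2.resize(im[110:210,190:300,::-1],None,fx=6,fy=6,interpolation=cv2.INTER_CUBIC))
for n,z in [('charm_wheel',0),('knob',.06),('opening',.042),('flap_lip',.0445),('flap_hinge',.044),('red_charms',.042),('gold_charms',.042),('blue_charms',.042),('polish_gold',.003),('cleanser',0),('dish',0),('client_mat',0)]:
    for d in env.tip_of('top',n):
        p=at('top',d['point'],z); print(n,round(d['conf'],2),np.round(d['point'],1),np.round(p,4))
print(env.observe()['time_s'])
E
```

```text
charm_wheel 0.9 [302.9 143.7] [0.1988 0.3384 0.    ]
charm_wheel 0.88 [310.9 375.7] [ 0.1823 -0.3009  0.    ]
charm_wheel 0.7 [113.3 164.5] [0.7505 0.3033 0.    ]
charm_wheel 0.64 [165.4 243.1] [0.5912 0.0671 0.    ]
knob 0.65 [314.2 382.1] [ 0.177  -0.3047  0.06  ]
knob 0.62 [156.5 242.5] [0.6019 0.0657 0.06  ]
knob 0.6 [301.8 137.8] [0.2038 0.3391 0.06  ]
knob 0.6 [113.6 166. ] [0.7279 0.2853 0.06  ]
knob 0.33 [170.7 231.9] [0.5613 0.0947 0.06  ]
opening 0.96 [172.3 259.3] [0.561 0.019 0.042]
opening 0.95 [297.9 361.5] [ 0.2179 -0.2557  0.042 ]
opening 0.9 [297.1 119.7] [0.2152 0.3937 0.042 ]
flap_lip 0.66 [292.8 346.1] [ 0.2309 -0.2148  0.0445]
flap_lip 0.63 [178.1 270.2] [ 0.5438 -0.0117  0.0445]
flap_lip 0.53 [293.5 104.4] [0.2245 0.4351 0.0445]
flap_hinge 0.86 [167.  251.6] [0.5758 0.0407 0.044 ]
flap_hinge 0.82 [306.6 367.4] [ 0.1954 -0.2702  0.044 ]
flap_hinge 0.56 [301.1 131.3] [0.205 0.361 0.044]
red_charms 0.8 [299.6 120.8] [0.2086 0.3903 0.042 ]
red_charms 0.77 [302.2 360.4] [ 0.2066 -0.2524  0.042 ]
red_charms 0.59 [152.9 230.4] [0.6172 0.1012 0.042 ]
gold_charms 0.96 [322.2 363.3] [ 0.155  -0.2584  0.042 ]
gold_charms 0.66 [319.  125.4] [0.158  0.3749 0.042 ]
gold_charms 0.65 [170.9 226.8] [0.5649 0.1105 0.042 ]
gold_charms 0.17 [140.7 241.8] [0.6531 0.0693 0.042 ]
blue_charms 0.88 [287.3 377.9] [ 0.2459 -0.3002  0.042 ]
blue_charms 0.87 [142.1 244.7] [0.649 0.061 0.042]
blue_charms 0.78 [285.8 135.7] [0.2455 0.3518 0.042 ]
cleanser 0.65 [112.8 164.6] [0.7521 0.3031 0.    ]
dish 0.53 [106.4 222.2] [0.7717 0.1316 0.    ]
client_mat 0.9 [191.7 144.5] [0.5128 0.3516 0.    ]
client_mat 0.74 [191.4 387.4] [ 0.5151 -0.3464  0.    ]
0.8
```

View pics/topc.png

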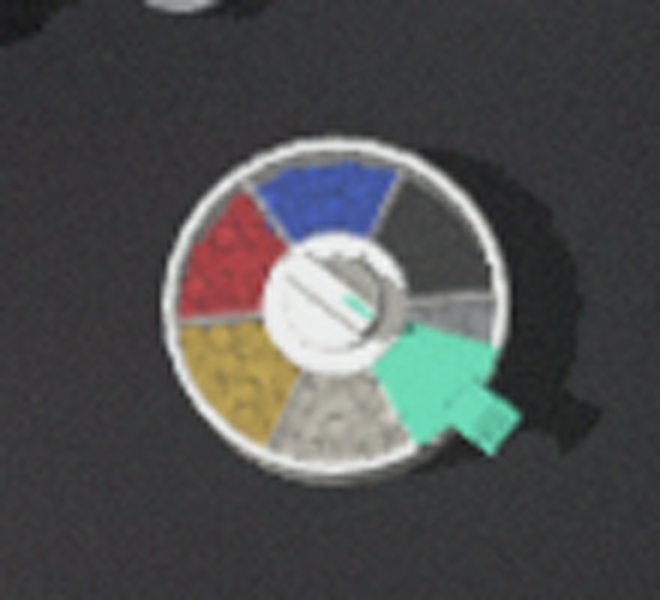

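Run:
```python
from h import *
P=np.array
c0=at('top',[161.2,246.2],.042); print('rim centre',c0)
s=env.observe()
tgt=P([c0[0],c0[1],.20])
R=s['tool_rot']; print('delta tool mm',R.T@(tgt-s['position'])*1e3)
print(np.degrees(np.arctan2(R[1,1],R[0,1])))
```

```text
rim centre [0.59304944 0.05614253 0.042     ]
delta tool mm [-536.87032569 -291.87884206   31.3205657 ]
69.73039530614429
```

Emit:
{"method": "move_arm", "body": {"moves": [[-46,-20,0,-0.1],[-92,-40,0,-0.22],[-138,-61,0,-0.34],[-184,-81,0,-0.46],[-230,-101,0,-0.58],[-276,-122,0,-0.7],[-322,-142,0,-0.82],[-368,-163,0,-0.94],[-414,-183,0,-1.06],[-460,-203,0,-1.18],[-505,-224,0,-1.3],[-548,-243,0,-1.35],[-548,-243,0,-1.35],[-548,-243,0,-1.35],[-548,-243,0,-1.35]]}}

```text
time_s: 2.3
position: [0.6198, 0.0989, 0.2314]
tool_rot: [[-0.543, -0.84, -0.0], [-0.84, 0.543, 0.0], [-0.0, 0.0, -1.0]]
ft_force: [0.5, 0.1, 0.7]
grip_width: 0.0851
```

Run:
```python
from h import *
s=env.observe(); print(s['position'],s['q'],s['time_s'],s['qvel'].max())
im=env.get_image('wrist'); cv2.imwrite('pics/w1.png',cv2.resize(im[:,:,::-1],None,fx=1.5,fy=1.5))
for n,z in [('charm_wheel',0),('knob',.06),('opening',.042),('flap_lip',.0445),('flap_hinge',.044),('red_charms',.042),('gold_charms',.042),('blue_charms',.042)]:
    for d in env.tip_of('wrist',n):
        p=at('wrist',d['point'],z); print(n,round(d['conf'],2),np.round(d['point'],1),np.round(p,4))
```

```text
[0.61983863 0.09887862 0.23144015] [-1.73108966e+00  2.98191781e+01  6.08593941e+01  1.28981266e-02
  8.93364490e+01 -1.48838182e+02] 2.3 0.8201242655677954
charm_wheel 0.73 [116.2 250.1] [0.5904 0.0509 0.    ]
knob 0.58 [124.  247.9] [0.5952 0.0543 0.06  ]
knob 0.4 [153.  211.1] [0.6455 0.0587 0.06  ]
opening 0.68 [ 73.2 250.2] [0.5631 0.0087 0.042 ]
flap_lip 0.59 [ 38.8 257.6] [ 0.5352 -0.0199  0.0445]
flap_hinge 0.58 [ 93.9 249.3] [0.5767 0.0274 0.044 ]
flap_hinge 0.29 [150.1 211.6] [0.6467 0.057  0.044 ]
red_charms 0.81 [171.6 253.2] [0.6211 0.1039 0.042 ]
gold_charms 0.55 [144.2 296.5] [0.5624 0.1034 0.042 ]
blue_charms 0.91 [153.4 209.7] [0.6512 0.0586 0.042 ]
```

View pics/w1.png

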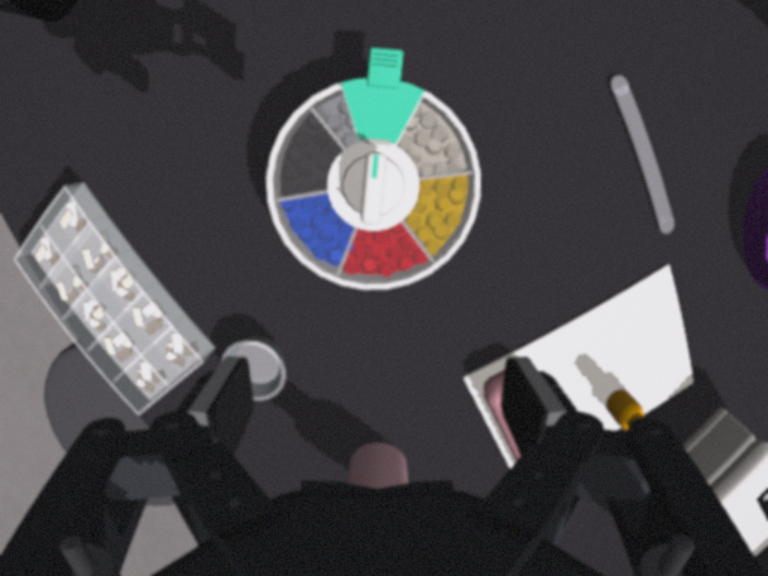

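The white wheel is at (374,185), with its mint flap lip pointing up at (386,65), just over the silver/pearl wall. Gold lies at the right, (438,215). I'll rectify the view for precise angles.

```bash
cat >> h.py <<'E'
def rect(im,c,z,half=.12,s=.0005):
    n=int(2*half/s); k=env.get_calibration('wrist'); f=192/np.tan(np.radians(k['fovy']/2))
    st=env.observe(); T=np.array(k['tool_from_camera'])
    i,j=np.mgrid[0:n,0:n]
    P=np.stack([c[0]+half-i*s, c[1]+half-j*s, np.full(i.shape,z)],-1)
    C=((P-st['position'])@st['tool_rot']-T[:3,3])@T[:3,:3]
    r=np.hypot(C[...,0],C[...,1]); th=np.arctan2(r,-C[...,2])
    return cv2.remap(im,(k['cx']+f*th*C[...,0]/r).astype(np.float32),(k['cy']-f*th*C[...,1]/r).astype(np.float32),cv2.INTER_CUBIC)
E
python3 - <<'E'
from h import *
im=env.get_image('wrist'); c=np.array([.592,.054])
r=rect(im,c,.042); cv2.imwrite('pics/r1.png',r[:,:,::-1])
g=cv2.GaussianBlur(cv2.cvtColor(r,cv2.COLOR_RGB2GRAY),(0,0),1.5)
# rim outer edge by rays from approx centre
cx=cy=240.
for it in range(5):
    pts=[]
    for a in np.radians(np.arange(0,360,3)):
        rr=np.arange(145,180,.5); xs=cx-np.sin(a)*rr; ys=cy-np.cos(a)*rr
        v=cv2.remap(g,xs.astype(np.float32)[None],ys.astype(np.float32)[None],1)[0].astype(float)
        d=np.diff(v); i=d.argmin()
        if d[i]<-3: pts.append((xs[i],ys[i]))
    p=np.array(pts)
    for _ in range(4):
        A=np.c_[2*p,np.ones(len(p))]; b=(p**2).sum(1); sol=np.linalg.lstsq(A,b,rcond=None)[0]
        R=np.sqrt(sol[2]+sol[0]**2+sol[1]**2); e=np.hypot(p[:,0]-sol[0],p[:,1]-sol[1])-R
        p=p[abs(e)<max(2,1.5*e.std())]
    cx,cy=sol[:2]
C=np.array([c[0]+.12-cy*.0005,c[1]+.12-cx*.0005]); print('centre',C,'R mm',R/2,len(p),abs(e).mean()/2)
hsv=cv2.cvtColor(r,cv2.COLOR_RGB2HSV)
def ang(m):
    ys,xs=np.nonzero(m); return np.degrees(np.arctan2(cx-xs,cy-ys)), np.hypot(xs-cx,ys-cy)/2
mint=(hsv[...,0]>70)&(hsv[...,0]<95)&(hsv[...,1]>90)
a,rad=ang(mint); 
for lo,hi in [(5,30),(36,74),(83,110)]:
    k=(rad>lo)&(rad<hi); print('mint',lo,hi,k.sum(),np.percentile(a[k],[1,50,99]),a[k].mean())
for n,m in [('gold',(hsv[...,0]>15)&(hsv[...,0]<35)&(hsv[...,1]>120)),('red',((hsv[...,0]<8)|(hsv[...,0]>172))&(hsv[...,1]>120)),('blue',(hsv[...,0]>105)&(hsv[...,0]<130)&(hsv[...,1]>110))]:
    a,rad=ang(m); k=(rad>38)&(rad<70); print(n,k.sum(),np.percentile(a[k],[1,50,99]),a[k].mean())
E
```

```text
centre [0.59496708 0.05458794] R mm 80.86605435636066 115 0.22974390046838664
mint 5 30 183 [-136.91134443 -128.1696857  -119.58484487] -128.14237458193685
mint 36 74 6473 [-149.81223726 -128.0835326  -106.32545284] -128.08464640127264
mint 83 110 2339 [-136.61389629 -128.45380693 -120.1221255 ] -128.43727551784866
gold 6652 [ 98.68391319 126.10381768 153.0880697 ] 126.02194405686777
red 6441 [38.13789587 65.86732934 92.92044386] 65.7445866394691
blue 6526 [-22.61211653   4.38248166  32.06619767] 4.504280271907528
```

View pics/r1.png

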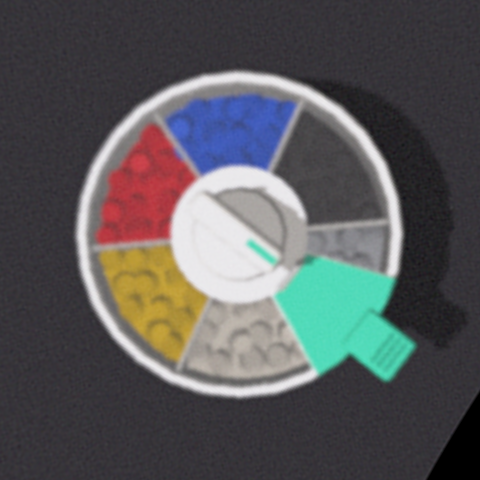

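Emit:
{"method": "move_arm", "body": {"moves": [[25,-2,30,0.05],[51,-3,70,0.09],[51,-3,115,0.09],[51,-3,150,0.09],[51,-3,168,0.09],[51,-3,177,0.09],[51,-3,177,0.09],[51,-3,177,0.09]], "grip": 0}}

```text
time_s: 3.6
position: [0.5959, 0.0537, 0.0554]
tool_rot: [[-0.617, -0.787, 0.002], [-0.787, 0.617, -0.0], [-0.001, -0.002, -1.0]]
ft_force: [0.2, 0.9, 0.2]
grip_width: 0.0855
```

Run:
```python
from h import *
s=env.observe(); print(s['position'],s['ft_force'],s['wrist_torque'],s['time_s'])
for c in ['wrist','side']:
    im=env.get_image(c); 
    if c=='side': im=cv2.resize(im[130:220,220:340],None,fx=4,fy=4)
    cv2.imwrite(f'pics/{c}2.png',im[:,:,::-1])
```

```text
[0.59585225 0.05365866 0.05539574] [0.15674972 0.86981519 0.24107322] [ 0.00604007  0.00133512 -0.02703454] 3.6
```

View pics/wrist2.png

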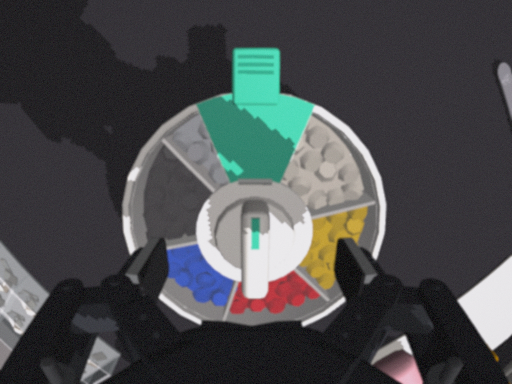

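View pics/side2.png

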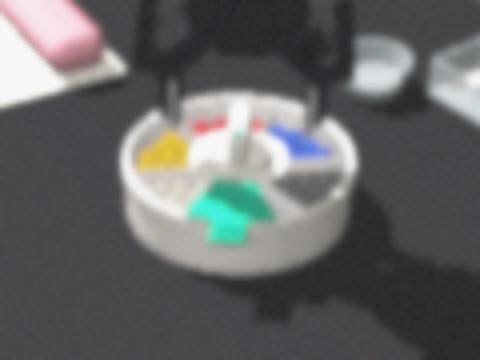

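Aligned: the bar, around (256,240), lies midway between the fingers and parallel to the tool's x axis. Closing.

Emit:
{"method": "move_arm", "body": {"moves": [[0,0,0,0],[0,0,0,0],[0,0,0,0],[0,0,0,0],[0,0,0,0],[0,0,0,0],[0,0,0,0],[0,0,0,0]], "grip": 1, "grip_force": 40}}

```text
time_s: 4.5
position: [0.5942, 0.0544, 0.0545]
tool_rot: [[-0.617, -0.787, -0.002], [-0.787, 0.617, 0.001], [0.0, 0.002, -1.0]]
ft_force: [-4.2, 4.8, 5.2]
grip_width: 0.0132
```

Emit:
{"method": "move_arm", "body": {"moves": [[0,0,0,0.06],[0,0,0,0.18],[0,0,0,0.3],[0,0,0,0.42],[0,0,0,0.54],[0,0,0,0.66],[0,0,0,0.78],[0,0,0,0.9],[0,0,0,1.02],[0,0,0,1.14],[0,0,0,1.26],[0,0,0,1.38],[0,0,0,1.5],[0,0,0,1.62],[0,0,0,1.74],[0,0,0,1.82],[0,0,0,1.855],[0,0,0,1.855],[0,0,0,1.855]]}}

```text
time_s: 6.4
position: [0.5942, 0.0569, 0.0545]
tool_rot: [[-0.583, 0.812, -0.002], [0.812, 0.583, 0.005], [0.005, 0.002, -1.0]]
ft_force: [-4.1, 16.1, 4.2]
grip_width: 0.0129
```

Run:
```python
from h import *
s=env.observe(); print(s['position'],s['ft_force'],s['wrist_torque'],s['q'])
im=env.get_image('wrist'); cv2.imwrite('pics/wrist3.png',im[:,:,::-1])
im=env.get_image('top'); cv2.imwrite('pics/top3.png',cv2.resize(im[110:210,190:300,::-1],None,fx=6,fy=6,interpolation=cv2.INTER_CUBIC))
```

```text
[0.59424632 0.05691773 0.05454664] [-4.13160187 16.06260999  4.20014843] [ 2.52070135  0.47990021 -0.09688365] [ -6.00576312  36.43399874  80.38152208   0.31888374  63.31015328
 -41.81710949]
```

View pics/wrist3.png

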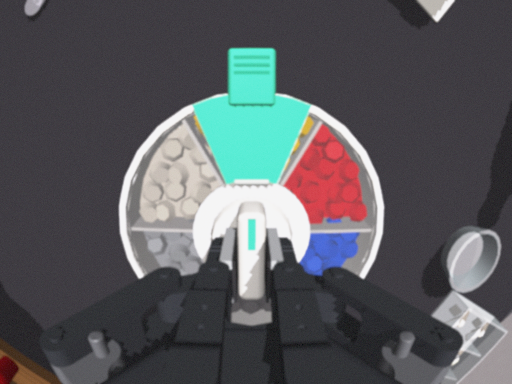

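The flap now lies over the gold, with a strip of gold showing on either side. Release, rise and measure.

Emit:
{"method": "move_arm", "body": {"moves": [[0,0,0,0],[0,0,0,0],[0,0,0,0],[0,0,0,0],[0,0,0,0],[0,0,-30,0],[0,0,-75,0],[0,0,-120,0],[0,0,-130,0],[0,0,-130,0],[0,0,-130,0]], "grip": 0}}

```text
time_s: 7.6
position: [0.5946, 0.0536, 0.1828]
tool_rot: [[-0.583, 0.813, -0.002], [0.813, 0.583, 0.0], [0.002, -0.002, -1.0]]
ft_force: [0.4, -0.2, -0.2]
grip_width: 0.0853
```

```bash
cat > m.py <<'E'
from h import *
def measure(name):
    s=env.observe(); print(s['position'],s['ft_force'],s['time_s'])
    im=env.get_image('wrist'); cv2.imwrite(f'pics/{name}w.png',im[:,:,::-1]); c=np.array([.595,.0546])
    r=rect(im,c,.042); cv2.imwrite(f'pics/{name}r.png',r[:,:,::-1])
    cx=cy=240
    hsv=cv2.cvtColor(r,cv2.COLOR_RGB2HSV)
    def ang(m):
        ys,xs=np.nonzero(m); return np.degrees(np.arctan2(cx-xs,cy-ys)), np.hypot(xs-cx,ys-cy)/2,ys,xs
    mint=(hsv[...,0]>70)&(hsv[...,0]<95)&(hsv[...,1]>90)
    a,rad,ys,xs=ang(mint)
    for lo,hi in [(36,74),(83,112)]:
        k=(rad>lo)&(rad<hi); print('mint',lo,hi,k.sum(),np.percentile(a[k],[1,50,99]),a[k].mean(),np.percentile(rad[k],[1,99]))
    print('lip mid',.595+.12-ys[k].mean()*.0005,.0546+.12-xs[k].mean()*.0005)
    for n,m in [('gold',(hsv[...,0]>15)&(hsv[...,0]<35)&(hsv[...,1]>120)),('red',((hsv[...,0]<8)|(hsv[...,0]>172))&(hsv[...,1]>120))]:
        a,rad,_,_=ang(m); k=(rad>38)&(rad<70); print(n,k.sum(),np.percentile(a[k],[1,50,99]),a[k].mean())
E
python3 -c "
from m import *
measure('a')"
```

```text
[0.59458811 0.05364145 0.18284092] [ 0.35616253 -0.24638216 -0.19498782] 7.6
mint 36 74 6488 [104.2635403  126.07271073 147.82878287] 126.0577483670163 [36.52427186 73.70549505]
mint 83 112 2267 [117.62684689 125.69005983 133.82451158] 125.68919758164645 [ 83.20606949 104.70317568]
lip mid 0.540388619320688 0.13063573003970005
gold 264 [ 98.40436835 100.73167282 151.21503759] 114.50296665932406
red 6174 [42.72826447 68.7227128  93.82173697] 68.70846994550134
```

View pics/ar.png

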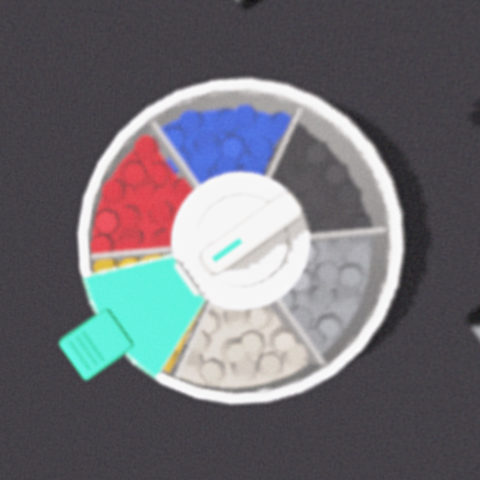

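Emit:
{"method": "move_arm", "body": {"moves": [[40,0,0,0],[80,0,20,0],[99,0,60,0],[99,0,105,0],[99,0,138,0],[99,0,147,0],[99,0,147,0],[99,0,147,0]]}}

```text
time_s: 8.45
position: [0.5383, 0.134, 0.0383]
tool_rot: [[-0.582, 0.813, 0.001], [0.813, 0.582, 0.0], [-0.001, 0.001, -1.0]]
ft_force: [0.8, 0.4, -0.2]
grip_width: 0.0855
```

Run:
```python
from h import *
s=env.observe(); print(s['position'],s['ft_force'])
im=env.get_image('wrist'); cv2.imwrite('pics/w4.png',im[:,:,::-1])
im=env.get_image('side'); cv2.imwrite('pics/s4.png',cv2.resize(im[120:220,200:340,::-1],None,fx=5,fy=5,interpolation=cv2.INTER_CUBIC))
C=np.array([.595,.0546,0]);u=np.array([np.cos(np.radians(126)),np.sin(np.radians(126)),0])
print((s['position']-C)@u, (s['position']-C)@np.cross([0,0,1],u))
```

```text
[0.53825445 0.13402246 0.03828654] [ 0.75526182  0.40168704 -0.15908987]
0.09760831231972807 -0.0007752387832774095
```

View pics/w4.png

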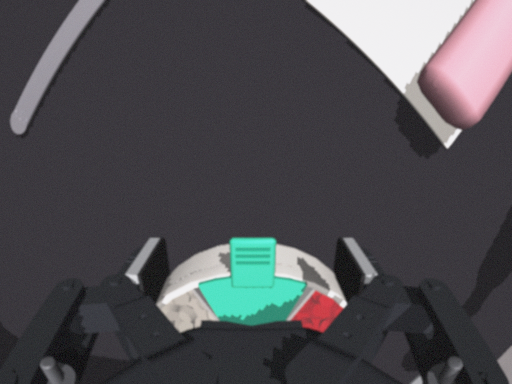

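View pics/s4.png

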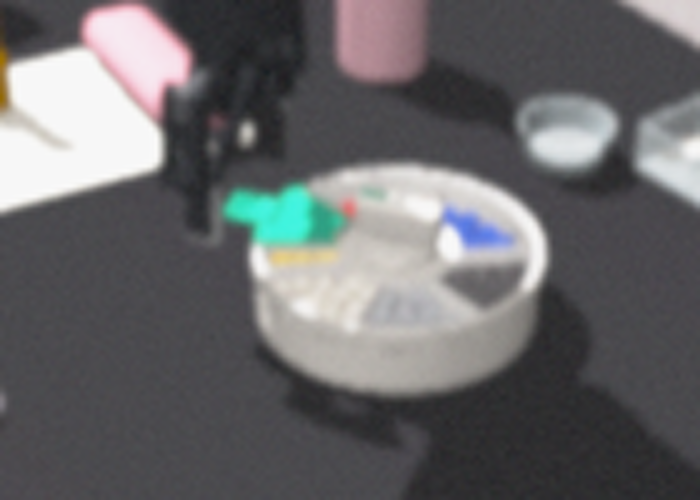

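The lip sits midway between the pads at (253,262). Going 2 mm lower and closing gently.

Emit:
{"method": "move_arm", "body": {"moves": [[0,0,2,0],[0,0,2,0],[0,0,2,0],[0,0,2,0],[0,0,2,0],[0,0,2,0],[0,0,2,0],[0,0,2,0]], "grip": 1, "grip_force": 20}}

```text
time_s: 9.35
position: [0.5376, 0.1342, 0.0354]
tool_rot: [[-0.583, 0.813, 0.0], [0.813, 0.583, 0.0], [-0.0, 0.0, -1.0]]
ft_force: [-0.4, 0.7, 1.6]
grip_width: 0.0229
```

Run:
```python
from h import *
s=env.observe(); print(s['position'],s['ft_force'],s['grip_width'])
im=env.get_image('wrist'); cv2.imwrite('pics/w5.png',im[:,:,::-1])
im=env.get_image('side'); cv2.imwrite('pics/s5.png',cv2.resize(im[120:220,200:340,::-1],None,fx=5,fy=5,interpolation=cv2.INTER_CUBIC))
L=.0646
for t in range(0,101,7):
    a=np.radians(t); print(t, round(1e3*L*(np.cos(a)-1)), round(-1e3*L*np.sin(a)))
```

```text
[0.53764341 0.13416833 0.03544588] [-0.44004105  0.68884727  1.57003736] 0.022946760136481233
0 0 0
7 0 -8
14 -2 -16
21 -4 -23
28 -8 -30
35 -12 -37
42 -17 -43
49 -22 -49
56 -28 -54
63 -35 -58
70 -43 -61
77 -50 -63
84 -58 -64
91 -66 -65
98 -74 -64
```

View pics/w5.png

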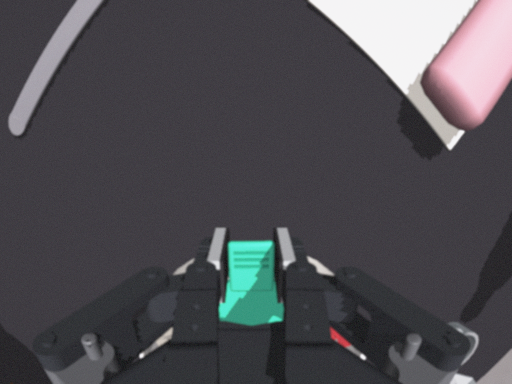

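View pics/s5.png

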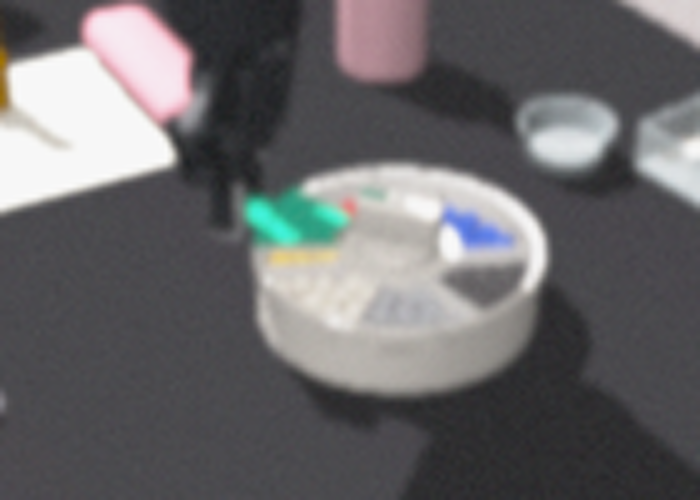

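Gripped at 22.9 mm, lip width 24 mm. I lift along the arc, first half.

Emit:
{"method": "move_arm", "body": {"moves": [[0,0,-5,0],[-1,0,-10,0],[-2,0,-16,0],[-4,0,-23,0],[-8,0,-30,0],[-12,0,-37,0],[-17,0,-43,0],[-17,0,-43,0]]}}

```text
time_s: 10.25
position: [0.5479, 0.1199, 0.0792]
tool_rot: [[-0.582, 0.813, 0.001], [0.813, 0.582, 0.0], [-0.0, 0.001, -1.0]]
ft_force: [-0.4, 1.9, -0.2]
grip_width: 0.0235
```

Run:
```python
from h import *
s=env.observe(); print(s['position'],s['ft_force'],s['wrist_torque'],s['grip_width'])
im=env.get_image('side'); cv2.imwrite('pics/s6.png',cv2.resize(im[120:220,200:340,::-1],None,fx=5,fy=5,interpolation=cv2.INTER_CUBIC))
```

```text
[0.54786415 0.11989703 0.07924606] [-0.40178035  1.85945038 -0.20455203] [ 0.35964326 -0.04432939 -0.00714363] 0.023469827802920378
```

View pics/s6.png

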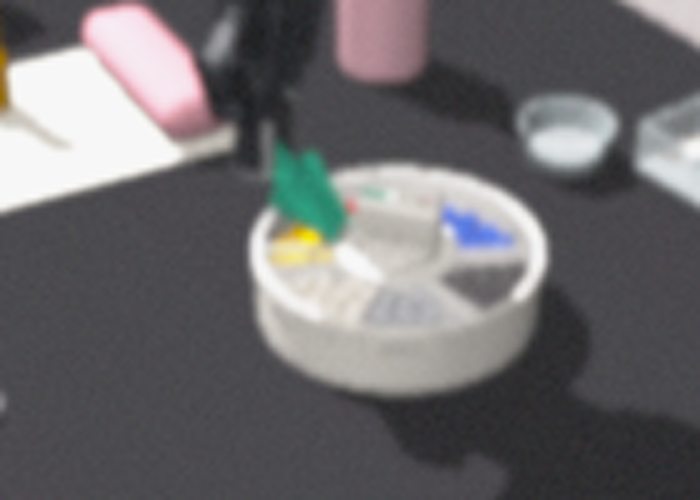

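Emit:
{"method": "move_arm", "body": {"moves": [[-5,0,-6,0],[-11,0,-11,0],[-18,0,-15,0],[-26,0,-18,0],[-33,0,-20,0],[-41,0,-21,0],[-49,0,-22,0],[-54,0,-21,0],[-54,0,-21,0],[-54,0,-21,0]]}}

```text
time_s: 11.3
position: [0.5798, 0.0758, 0.0999]
tool_rot: [[-0.582, 0.813, 0.002], [0.813, 0.582, -0.001], [-0.002, 0.001, -1.0]]
ft_force: [0.4, 0.8, 4.3]
grip_width: 0.0232
```

Run:
```python
from h import *
s=env.observe(); print(s['position'],s['ft_force'],s['wrist_torque'],s['grip_width'])
im=env.get_image('side'); cv2.imwrite('pics/s7.png',cv2.resize(im[100:220,200:340,::-1],None,fx=5,fy=5,interpolation=cv2.INTER_CUBIC))
im=env.get_image('wrist'); cv2.imwrite('pics/w7.png',im[:,:,::-1])
```

```text
[0.5798003  0.07576089 0.09991303] [0.41376488 0.761674   4.2566002 ] [ 0.26365957 -0.04709011 -0.02649394] 0.02320628200264732
```

View pics/s7.png

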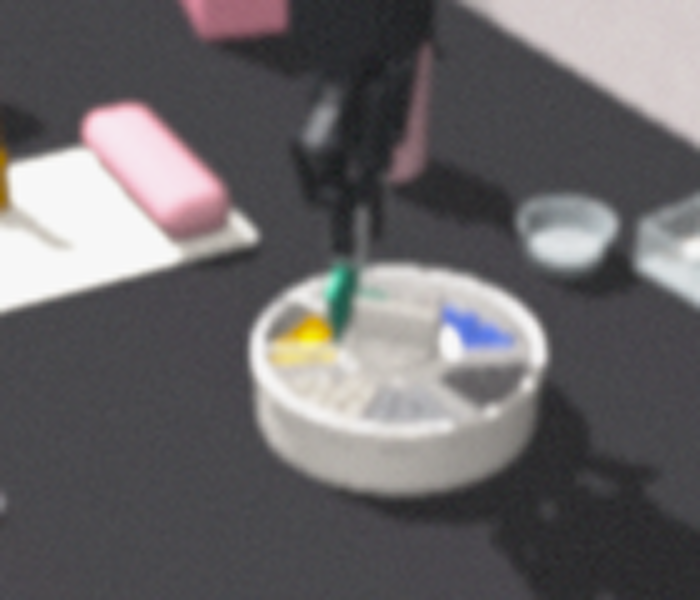

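View pics/w7.png

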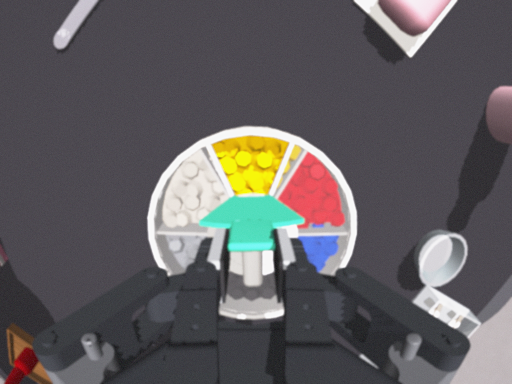

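The flap stands up at about 95° and the opening lies over gold. Release, rise and back off.

Emit:
{"method": "move_arm", "body": {"moves": [[0,0,0,0],[0,0,0,0],[0,0,0,0],[0,0,0,0],[0,0,0,0],[0,0,-25,0],[0,0,-60,0],[0,0,-95,0],[-40,0,-100,0],[-60,0,-100,0],[-60,0,-100,0],[-60,0,-100,0]], "grip": 0}}

```text
time_s: 12.6
position: [0.6135, 0.0278, 0.1989]
tool_rot: [[-0.582, 0.813, -0.001], [0.813, 0.582, 0.0], [0.001, -0.001, -1.0]]
ft_force: [-0.5, 0.2, -0.4]
grip_width: 0.0852
```

Run:
```python
from m import *
measure('z')
im=env.get_image('side'); cv2.imwrite('pics/s8.png',cv2.resize(im[100:220,200:340,::-1],None,fx=5,fy=5,interpolation=cv2.INTER_CUBIC))
im=env.get_image('top'); cv2.imwrite('pics/t8.png',cv2.resize(im[:,:,::-1],None,fx=1.5,fy=1.5))
```

```text
[0.6135119  0.02781528 0.19886158] [-0.51516139  0.19661291 -0.4285895 ] 12.6
mint 36 74 506 [ 78.44619168 104.32336851 174.97314811] 126.36961172733567 [36.0314099  46.26837337]Traceback (most recent call last):
  File "<stdin>", line 2, in <module>
  File "m.py", line 13, in measure
    k=(rad>lo)&(rad<hi); print('mint',lo,hi,k.sum(),np.percentile(a[k],[1,50,99]),a[k].mean(),np.percentile(rad[k],[1,99]))
                                                    ~~~~~~~~~~~~~^^^^^^^^^^^^^^^^
    return _quantile_unchecked(
        a, q, axis, out, overwrite_input, method, keepdims, weights)
    return _ureduce(a,
                    func=_quantile_ureduce_func,
    ...<5 lines>...
                    overwrite_input=overwrite_input,
                    method=method)
    r = func(a, **kwargs)
    result = _quantile(arr,
                       quantiles=q,
    ...<2 lines>...
                       out=out,
                       weights=wgt)
    slices_having_nans = np.isnan(arr[-1, ...])
                                  ~~~^^^^^^^^^
IndexError: index -1 is out of bounds for axis 0 with size 0
```

View pics/zr.png

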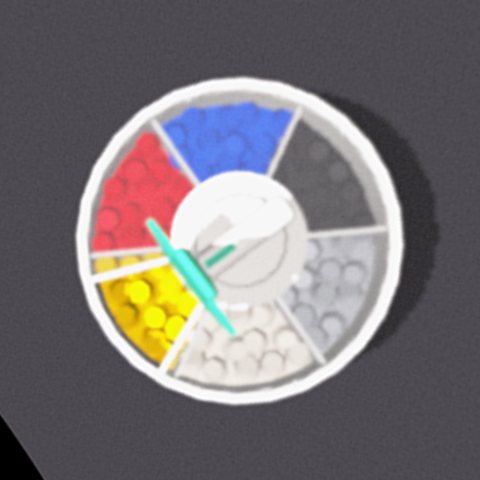

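Run:
```python
from h import *
im=env.get_image('side'); cv2.imwrite('pics/s8.png',cv2.resize(im[100:220,200:340,::-1],None,fx=5,fy=5,interpolation=cv2.INTER_CUBIC))
im=env.get_image('top'); cv2.imwrite('pics/t8.png',cv2.resize(im[:,:,::-1],None,fx=1.5,fy=1.5))
```

```text
(no output)
```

View pics/s8.png

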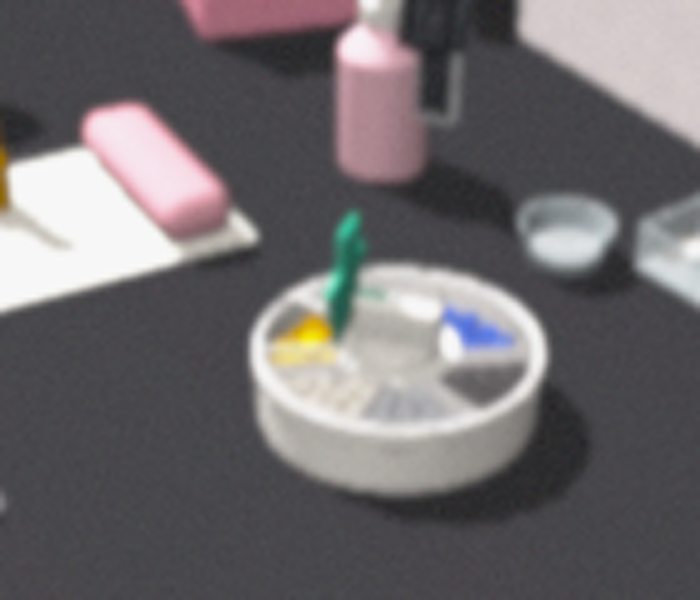

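View pics/t8.png

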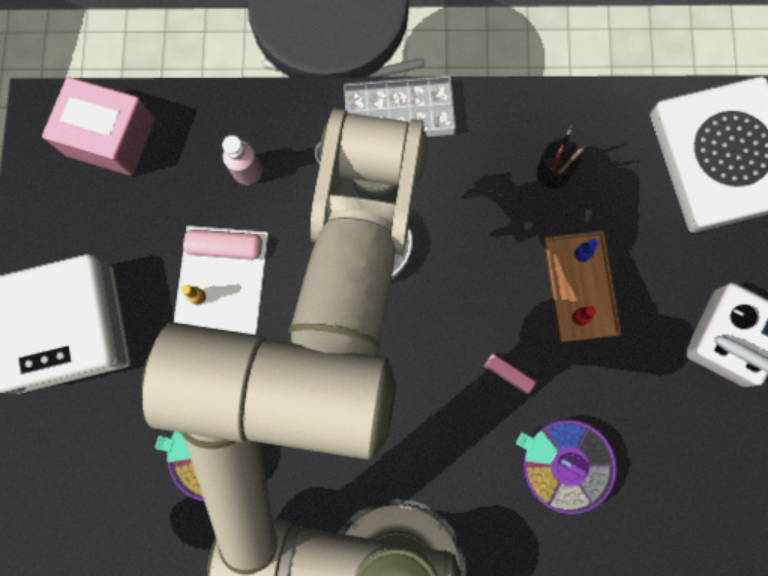

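The flap stands upright at (345,270) in the side crop, gripper clear. Everything still visible around it is where it was.

```bash
python3 -c "
from rig import env
print(env.close_job(), env.observe()['time_s'])"
```

```text
the job is handed in; nothing more can be done
the job is handed in; nothing more can be done
```

The gold polish is the one on the mat. I turned the white wheel's lid about 106° clockwise by its knob, then lifted the mint flap by its lip and left it standing open at about 95° over the gold charms. I handed the job in after about 13 s of the 67 s allowed.

- **Position:** The lid points to about 126.0° and the middle of the gold compartment is at about 125.4°. That is well inside the ±9° allowed, and the final wrist view shows only gold in the opening.
- **Flap:** The last side view shows it upright after release, with the gripper clear. The 95° is my estimate from the lift path, not a separate measurement.
- **Forces:** The highest wrist force I read was about 17 N.
- **Rest of the table:** I saw nothing moved. In the last top view the arm hid the nail file, most of the dish and part of one purple look-alike. The side view showed the dish in place, and the arm went near none of them.
- **Failed check:** My final measuring script stopped with an error because it expected a shut flap. I read the final angle from the corrected wrist picture and the earlier wall measurements instead.

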